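# Clamp a plywood block in the hold-down jig

### The job

Lay the plywood block flat on the bed of the jig, lengthwise and centred between its two end stops, and let go of it. Then swing the hold-down frame down and press it until its eye has passed the sprung gate of the snap hook and the gate has sprung shut, and only then turn the turnbutton square across the frame's side rail. Leave the other things on the bench where they are.

Things in the scene. Friction and masses are not known exactly. Their poses are not given: they have to be found in the camera images.
- jig: hold-down jig, screwed to the bench. Origin on the bench top; x runs from the frame's hinge towards the snap hook, z up. Plywood base, x -115..135, y -87..87, 15 mm thick. On it stand: the bed between two end stops (x -66..86), the hinge at the -x end, the upright steel snap hook at the +x end and the turnbutton's post on the +y side
- bed_mid (a point): middle of the wooden bed's upper face, 40 mm above the bench; axes as the jig's, whose x 10, y 0 it is. The bed is 60 mm wide; along x it ends at two aluminium stops with inner faces 66 mm either way, 60 mm wide, tops 15 mm above the bed. Its long sides are open
- hinge (a point): middle of the frame's hinge axis, which runs along the jig's y, 79 mm above the bench, at the jig's x -95; axes as the jig's; does not move with the frame
- frame (a joint): hinge of the aluminium hold-down frame, rad: 0 = down, level (rigid stop; top 86 mm, underside 72 mm above the bench), 1.57 = upright. 192 mm long from the hinge axis, 144 wide, 14 thick (axis at mid-thickness): side rails, a cross bar 105 mm from the axis, a front rail 24 mm wide 180 mm from it, open between. Stiff hinge (0.65 N m friction): stays where left
- frame_front (a point): middle of the front rail's outer face (its top when down), 180 mm from the hinge axis; moves with the frame. From the rail a rigid rectangular eye of 10 mm steel rod juts 36 mm further. Its bar along y = 0 enters the hook as the frame comes down, meets the gate at about 0.15 rad and has passed it at 0.03 rad; the hook's nose then stands inside the eye
- hook (a point): where the eye's bar lies in the upright snap hook when the frame is down: 79 mm above the bench, jig x 112, y 0; axes as the jig's. The hook is 18 mm thick along x and open to the top: spine at y -34..-26, top 124 mm above the bench; nose at y 8..16, top 101 mm; the gate spans the mouth between them
- gate (a joint): sprung gate of the snap hook, rad: 0 = shut, up to 1.0 as it is pressed down and in. 36 mm long, hinged on the spine, slanting 30 degrees down to the nose. Passing it takes about 12 to 15 N of push down on the frame's front rail. It springs shut over the bar, and the frame can then rise no more than 0.07 rad
- turnbutton (a joint): wooden turnbutton, rad, about the vertical: 0 = long arm to the jig's -y, across the frame's side rail, at a stop; positive anticlockwise from above (1.57 = arm along the jig's +x, clear of the frame; 2.9 = outwards, stop). Bar 14 mm wide, 90 to 110 mm above the bench, reaching 50 mm from its pivot, 28 mm on the other side. Light friction (0.05 N m), stays where left
- button_pivot (a point): the turnbutton's pivot axis, half-way up the bar: 100 mm above the bench, at the jig's x 30, y 105; axes as the jig's
- block_mid (a point): centre of the loose plywood block 120 x 56 x 28 mm (its x along its length), about 0.13 kg, lying flat on the bench, its centre 14 mm up; its underside rests on the bench
- jar: steel-capped jar, 60 mm across, 85 mm tall, standing; origin under its centre; stands off one end of the block
- tape_roll: roll of brown tape lying flat, 90 mm across, 24 mm tall; origin under its centre; lies off the other end of the block
- glue_bottle: white glue bottle, 60 mm across, 110 mm tall, standing; origin under its centre; stands beside the jig, on the side without turnbutton
- brush: flat brush, 190 mm long, lying at the back; origin under it
- scraper: scraper with wooden handle, 170 mm long, lying to the left; origin under it
- offcut: short plywood offcut 90 x 70 x 28 mm, to the far left (not the block to be clamped); origin under its centre
- filler_tin: filler tin, 80 mm across, 100 mm tall, standing to the far right; origin under its centre

How it is judged:
By the outcome, as a careful person would: the job done as asked, in the order asked, and still so for the second after the job is handed in, with the robot touching nothing.
It also fails if it takes over 72 s, if anything falls off the work surface, if the arm or the gripper's body presses on something with over 40 N, if the wrist force passes 120 N, or if a joint passes its speed limit or range.

### The arm

A 6-joint arm with a two-finger parallel gripper is mounted at the origin on the work surface. World frame = base frame: x ahead of the robot, y to its left, z up, the work surface at z = 0. Lengths are in m, angles in rad, forces in N, time in s.
With the tool pointing down it reaches from about 0.35 to 0.975 m from the base axis. Payload 4.9 kg.
Tool frame: the origin (TCP) lies between the finger pads; the fingertips stand 22 mm ahead of it and the grasp point (between the pads) lies 3 mm ahead of it; z points along the fingers, y is the line along which they close (so a half turn about z gives the same grasp; the last joint's range is limited). The gripper opens to 85 mm and grips with 20 to 120 N. Pads are 22 mm wide; open, the fingers measure 114 mm over their backs; the gripper's body (76 mm by 85 mm) begins 54 mm behind the grasp point. The pads swing forward as they close: fully open they stand 13 mm farther back than shut.
Start: joints at [1.12, 0.053, 1.613, -0, 1.476, -0.119], TCP at [0.204, 0.591, 0.223] pointing down, gripper open.
Joint ranges: [-3.01, 3.01], [-1.01, 2.22], [0.06, 2.58], [-1.02, 4.17], [0.09, 2.62], [-3.14, 3.14]. Speed limits (rad/s): [2.57, 2.57, 3.14, 3.14, 3.14, 3.14].

### API

Orientations are given as a unit quaternion [w, x, y, z].
In Python, from plant import state, grab_frame, get_calibration, job_done, recognise, regions_of gives the robot as it stands.
- The arm moves only by the tool apply_moves, never from a script. Its argument "targets" is a list of rows, each an object with "translation": the shift along the tool's x, y, z normalised to -1 to 1, where 1 is 100 mm, a list of three; "twist": the turn about the tool's z normalised to -1 to 1, where 1 is 0.1 rad; "hand": the opening, from 0 (shut) to 1 (fully open). A call has 1 to 8 rows; each row shifts and turns the commanded pose from where the row before left it, along the tool's axes as they then stand; what a row does not reach is not made up. A row lasts 1/10 s, in which the tool goes at most 50 mm and 8.59 degrees, less where a joint would pass 70% of its speed; a pose out of reach is approached as far as the arm can. A call with a number of a shift or a turn outside -1 to 1 is refused whole. A call with a gripper value outside its range is refused whole. The fingers move at their own pace and stop on an object; the grip force is fixed at half the most. Time passes only in rows, so rows that do not move let the fingers close. It gives the time, the measured TCP pose, the force, the opening and the grip force at its end, in the units of the state.
- state(): the state, without advancing time (a new reading comes with each control period).
- grab_frame(name): name is "side" or "top" or "wrist"; returns the picture (384x512x3 uint8, red, green, blue); there is no depth.
- get_calibration(name): a dict with "camera_matrix" (3x3 intrinsics, pixels), "pose" (4x4, takes a point from camera to world coordinates). Camera axes: x right, y up, looking along -z (the intrinsics and any distortion apply to the point x, -y, -z); pixel columns grow to the right and rows downward; lengths in m; the calibration is good to about 2 mm. The wrist camera is an equidistant fisheye: a pixel r from the principal point sees the ray r / f radians off the axis. A picture is of the moment at which its call begins: read the wrist's pose just before it. get_calibration takes no time and is no camera call; for the wrist camera it gives the pose at the moment of the call.
- job_done(): hands the job in; it is judged then, once.
Trained networks look in the newest picture that a camera, given by its name, has taken for a name from the list of things; names that differ only in an ending like _2 or _b are one class to them, and where a whole thing is asked for, a point or a joint stands for the part that bears it (a point fixed in the world has none). Each returns a list of dicts, best first, with "score" (0 to 1); they miss things now and then, are a little off and sometimes report something else, mostly with a low value. They report only what shows in the picture. A call takes as long as a camera call.
- recognise(camera, query): "point" ([x, y, z] in m, in world coordinates, good to about 4 mm: the middle of the surface that is visible of it).
- regions_of(camera, query): "pixels" (384x512 bool, what is visible of it).
The state is a dict: "time": time; "joint_pos": joint angles; "joint_vel": joint speeds; "joint_efforts": joint torques, N m; "tool_pos": TCP position; "tool_rot": TCP orientation; "contact_force": force on the tool from outside, world axes, zero at the start; "ft_torque": the same for the moment, N m; "gripper_width": opening from 0.0 (shut) to 1.0 (fully open); "grasp_force": force on a finger pad.
Only numpy, scipy, OpenCV 4.12 (cv2) and the standard library are available. Lean on these libraries where they do the work, as an engineer would, in place of code of your own. Each camera call takes 0.05 s, during which the arm holds its last target. There are 200 camera calls.

## Working session

There is one attempt and no reset: what is moved stays moved. The work goes in short steps, Python scripts to look and compute and a tool call to move; the robot and the scene stay as the last step left them, time stands still between calls to the robot, and variables do not carry over. Pictures are saved under pics/ and viewed, at most 10 in all, crops included, and the job is handed in when it is done.

Besides the shell and the picture viewer there is one more tool, called after "Request:" as name(argument=value, ...), one argument or row to a line, values as JSON. apply_moves: Moves the arm, as the interface text tells. Its arguments: {"type":"object","properties":{"targets":{"type":"array"}},"required":["targets"]}

```bash
mkdir -p pics; ls
python3 - <<'E'
from plant import *
import cv2, numpy as np
s=state(); print(s['time'],s['tool_pos'],s['tool_rot'],s['gripper_width'])
for c in ['top','side']:
    im=grab_frame(c); cv2.imwrite(f'pics/{c}0.png',im[:,:,::-1])
    k=get_calibration(c); print(c,np.round(k['camera_matrix'],1).tolist(),np.round(k['pose'],3).tolist())
    for q in ['jig','block_mid','frame_front','turnbutton','gate','jar','tape_roll','glue_bottle','offcut','filler_tin']:
        r=recognise(c,q); print(q,[(np.round(a['point'],3).tolist(),round(a['score'],2)) for a in r[:2]])
E
```

```text
pics
0.0 [0.20331694 0.59033907 0.22155864] [-2.77430032e-04  1.65148033e-01  9.86268266e-01 -9.78394825e-04] 1.000772209041983
top [[356.0, 0.0, 248.3], [0.0, 356.0, 191.0], [0.0, 0.0, 1.0]] [[-0.024, 0.994, -0.11, 0.489], [-0.999, -0.022, 0.023, -0.0], [0.02, 0.11, 0.994, 1.241], [0.0, 0.0, 0.0, 1.0]]
jig [([0.581, 0.192, 0.016], 0.97)]
block_mid [([0.582, -0.163, 0.026], 0.61), ([0.464, -0.186, 0.023], 0.35)]
frame_front [([0.486, 0.197, 0.268], 0.6), ([0.604, -0.423, 0.101], 0.49)]
turnbutton [([0.628, 0.3, 0.112], 0.4)]
gate []
jar [([0.688, -0.146, 0.087], 0.73)]
tape_roll [([0.465, -0.184, 0.025], 0.83)]
glue_bottle [([0.606, 0.042, 0.081], 0.66)]
offcut [([0.621, 0.428, 0.03], 0.72), ([0.685, 0.178, 0.109], 0.37)]
filler_tin [([0.582, 0.193, 0.017], 0.66), ([0.606, -0.425, 0.102], 0.64)]
side [[362.9, 0.0, 257.1], [0.0, 362.9, 193.6], [0.0, 0.0, 1.0]] [[0.79, 0.297, -0.537, -0.006], [-0.613, 0.409, -0.676, -0.788], [0.019, 0.863, 0.505, 0.669], [0.0, 0.0, 0.0, 1.0]]
jig [([0.498, 0.168, 0.043], 0.78)]
block_mid [([0.576, -0.184, 0.028], 0.75), ([0.469, -0.191, 0.02], 0.42)]
frame_front [([0.488, 0.191, 0.192], 0.81)]
turnbutton [([0.585, -0.455, 0.08], 0.19)]
gate []
jar [([0.68, -0.168, 0.059], 0.6)]
tape_roll [([0.471, -0.191, 0.018], 0.72)]
glue_bottle [([0.601, 0.033, 0.055], 0.65)]
offcut [([0.597, 0.399, 0.026], 0.49), ([0.503, 0.17, 0.051], 0.37)]
filler_tin [([0.585, -0.453, 0.076], 0.84), ([0.504, 0.17, 0.048], 0.48)]
```

Run:
```python
import cv2,numpy as np
a=cv2.imread('pics/top0.png');b=cv2.imread('pics/side0.png')
cv2.imwrite('pics/top0b.png',cv2.resize(a,(800,600),interpolation=cv2.INTER_CUBIC))
cv2.imwrite('pics/side0b.png',cv2.resize(b,(800,600),interpolation=cv2.INTER_CUBIC))
```

```text
(no output)
```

View pics/top0b.png

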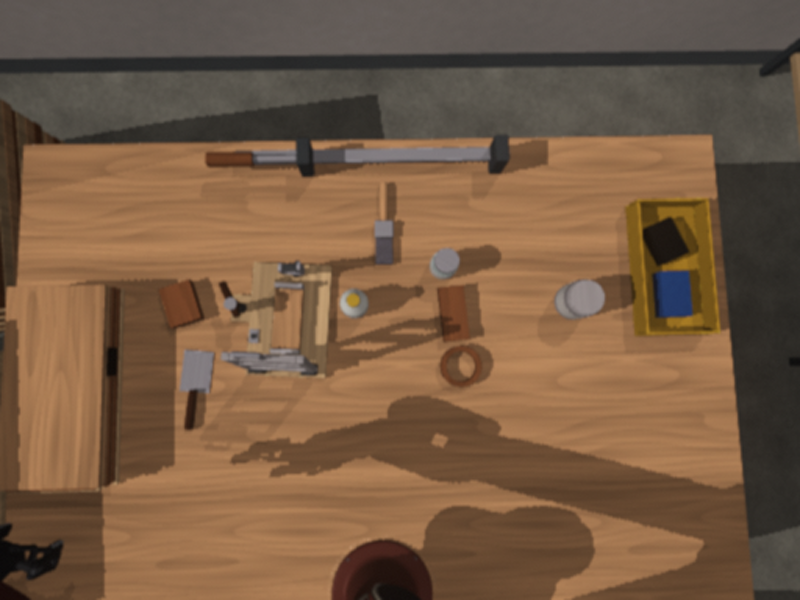

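View pics/side0b.png

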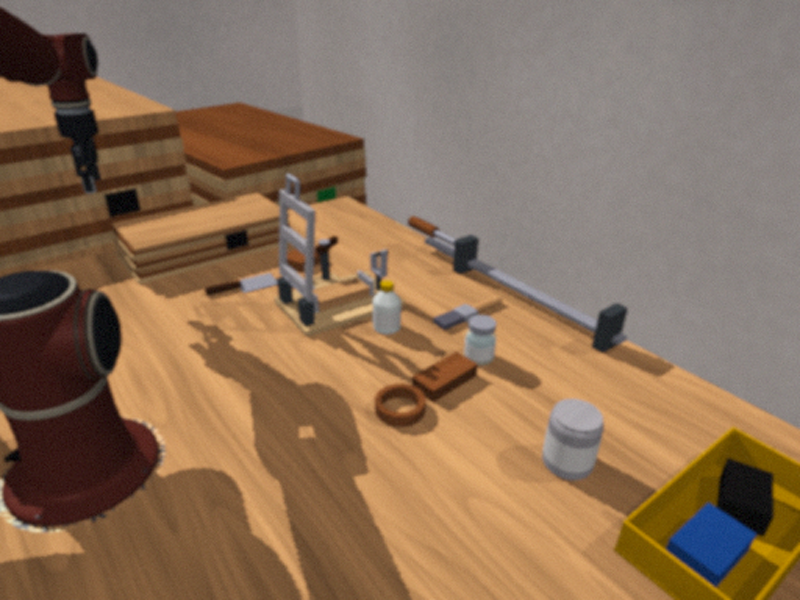

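The top view shows the jig at about (290,320), with its x axis pointing up the image. The frame is upright at the near end and the turnbutton at (230,300) points outwards. The block is at (453,313), between the jar (445,263) and the tape (461,365). The side view confirms the frame is upright and the block lies flat.

```bash
cat > h.py <<'E'
from plant import *
import cv2, numpy as np
from scipy.spatial.transform import Rotation as R
def unproj(cam,uv,z,k=None):
    k=k or get_calibration(cam);K=np.array(k['camera_matrix']);P=np.array(k['pose']);uv=np.atleast_2d(uv).astype(float)
    a=(uv[:,0]-K[0,2])/K[0,0];b=(uv[:,1]-K[1,2])/K[1,1]
    if cam=='wrist':
        r=np.hypot(a,b)+1e-9;s=np.sin(r)/r;d=np.c_[a*s,-b*s,-np.cos(r)]
    else: d=np.c_[a,-b,-np.ones(len(a))]
    d=d@P[:3,:3].T;o=P[:3,3]
    return (o+d*((z-o[2])/d[:,2])[:,None])[:,:2]
def proj(cam,p,k=None):
    k=k or get_calibration(cam);K=np.array(k['camera_matrix']);P=np.array(k['pose'])
    c=(np.atleast_2d(p)-P[:3,3])@P[:3,:3];x,y,z=c[:,0],-c[:,1],-c[:,2]
    if cam=='wrist':
        t=np.arctan2(np.hypot(x,y),z);h=np.hypot(x,y)+1e-12;x,y,z=x/h*t,y/h*t,1
    return np.c_[K[0,0]*x/z+K[0,2],K[1,1]*y/z+K[1,2]]
def rot(): 
    q=state()['tool_rot'];return R.from_quat([q[1],q[2],q[3],q[0]]).as_matrix()
def go(target,yaw=None):
    "shift in tool units to world target; yaw = world angle of the tool y axis"
    s=state();M=rot();d=M.T@(np.array(target)-s['tool_pos'])*10
    y=np.arctan2(M[1,1],M[0,1]);t=0
    if yaw is not None: t=-((yaw-y+np.pi/2)%np.pi-np.pi/2)*10
    print('t',round(s['time'],2),'pos',np.round(s['tool_pos'],4),'tooly',round(y,3),'shift',np.round(d,2),'twist',round(t,2),'w',round(s['gripper_width'],3),'F',np.round(s['contact_force'],1))
def rect(cam,q,z,i=0):
    r=regions_of(cam,q)
    if not r: return print(q,'none')
    m=r[i]['pixels'].astype(np.uint8);c=max(cv2.findContours(m,0,1)[0],key=cv2.contourArea)
    w=unproj(cam,c[:,0,:],z).astype(np.float32);b=cv2.minAreaRect(w*1000)
    print(q,round(r[i]['score'],2),m.sum(),'box',np.round(cv2.boxPoints(b)).tolist(),'c',np.round(b[0]),'sz',np.round(b[1]),'ang',round(b[2],1))
E
python3 - <<'E'
from h import *
grab_frame('top')
rect('top','block_mid',.028);rect('top','jig',.015)
for q in ['frame_front','turnbutton','button_pivot','bed_mid','hook']:
    for c in ['top']:
        r=regions_of(c,q)
        for a in r[:2]:
            v,u=np.nonzero(a['pixels']);print(q,c,round(a['score'],2),len(u),u.min(),u.max(),v.min(),v.max())
s=state();print(s['joint_pos'],s['contact_force'])
M=rot();print('up+y over block'); go([.58,-.165,.40],np.pi/2)
E
```

```text
block_mid 0.79 546 box [[528.0, -145.0], [532.0, -202.0], [648.0, -192.0], [643.0, -135.0]] c [ 588. -169.] sz [116.  56.] ang 4.9
jig 0.95 4032 box [[454.0, 110.0], [706.0, 99.0], [717.0, 342.0], [465.0, 353.0]] c [585. 226.] sz [244. 252.] ang 87.5
frame_front top 0.81 562 142 201 225 238
turnbutton top 0.52 80 140 153 181 203
button_pivot top 0.88 4141 140 212 167 242
bed_mid top 0.84 3991 141 211 168 241
hook top 0.96 4161 140 212 167 242
hook top 0.42 552 142 201 225 238
[ 1.12001908e+00  5.26887734e-02  1.61286238e+00 -2.07006561e-05
  1.47602788e+00 -1.18998110e-01] [ 0.43799406 -0.10427134  0.09878202]
up+y over block
t 1.5 pos [0.2036 0.5909 0.2228] tooly 1.239 shift [-6.02 -5.92 -1.77] twist -3.32 w 1.0 F [ 0.4 -0.1  0.1]
```

Request:
apply_moves(
  targets=[
    {"translation":[0,0,-0.5],"twist":0,"hand":1},
    {"translation":[0,0,-0.5],"twist":0,"hand":1},
    {"translation":[0,0,-0.5],"twist":0,"hand":1},
    {"translation":[0,0,-0.5],"twist":0,"hand":1},
  ],
)

```text
time: 1.9
tool_pos: [0.2034, 0.5906, 0.4248]
tool_rot: [0.0, 0.165, 0.986, 0.0]
contact_force: [0.4, 1.1, 1.0]
gripper_width: 1.0
grasp_force: 0.0
```

Request:
apply_moves(
  targets=[
    {"translation":[-0.34,-0.33,0],"twist":0,"hand":1},
    {"translation":[-0.34,-0.33,0],"twist":0,"hand":1},
    {"translation":[-0.34,-0.33,0],"twist":0,"hand":1},
    {"translation":[-0.34,-0.33,0],"twist":0,"hand":1},
    {"translation":[-0.34,-0.33,0],"twist":0,"hand":1},
    {"translation":[-0.34,-0.33,0],"twist":0,"hand":1},
    {"translation":[-0.34,-0.33,0],"twist":0,"hand":1},
    {"translation":[-0.34,-0.33,0],"twist":0,"hand":1},
  ],
)

```text
time: 2.7
tool_pos: [0.3751, 0.251, 0.423]
tool_rot: [0.0, 0.165, 0.986, 0.0]
contact_force: [1.3, -0.9, 0.7]
gripper_width: 0.998
grasp_force: 0.0
```

Request:
apply_moves(
  targets=[
    {"translation":[-0.34,-0.33,0],"twist":0,"hand":1},
    {"translation":[-0.34,-0.33,0],"twist":0,"hand":1},
    {"translation":[-0.34,-0.33,0],"twist":0,"hand":1},
    {"translation":[-0.34,-0.33,0],"twist":0,"hand":1},
    {"translation":[-0.34,-0.33,0],"twist":0,"hand":1},
    {"translation":[-0.34,-0.33,0],"twist":0,"hand":1},
    {"translation":[-0.34,-0.33,0],"twist":0,"hand":1},
    {"translation":[-0.34,-0.33,0],"twist":0,"hand":1},
  ],
)

```text
time: 3.5
tool_pos: [0.5464, -0.0875, 0.423]
tool_rot: [0.0, 0.165, 0.986, 0.0]
contact_force: [-0.2, 0.1, 0.8]
gripper_width: 1.001
grasp_force: 0.0
```

Request:
apply_moves(
  targets=[
    {"translation":[-0.2,-0.2,0.3],"twist":0,"hand":1},
    {"translation":[0,0,0.4],"twist":-0.8,"hand":1},
    {"translation":[0,0,0.4],"twist":-0.8,"hand":1},
    {"translation":[0,0,0.4],"twist":-0.8,"hand":1},
    {"translation":[0,0,0.3],"twist":-0.8,"hand":1},
    {"translation":[0,0,0],"twist":-0.8,"hand":1},
    {"translation":[0,0,0],"twist":-0.2,"hand":1},
  ],
)

```text
time: 4.2
tool_pos: [0.5576, -0.1107, 0.2412]
tool_rot: [-0.001, -0.044, 0.999, 0.0]
contact_force: [-0.5, 0.1, 0.6]
gripper_width: 1.004
grasp_force: 0.0
```

Run:
```python
from h import *
k=get_calibration('wrist');im=grab_frame('wrist');cv2.imwrite('pics/w1.png',im[:,:,::-1])
print(np.round(k['camera_matrix'],1).tolist(),np.round(k['pose'],3).tolist())
rect('wrist','block_mid',.028);r=recognise('wrist','block_mid');print([(a['point'],a['score']) for a in r[:2]])
go([.588,-.169,.1],1.658);print(np.round(state()['joint_pos'],3))
```

```text
[[297.3, 0.0, 254.1], [0.0, 297.3, 197.2], [0.0, 0.0, 1.0]] [[-0.09, -0.944, -0.318, 0.475], [0.996, -0.085, -0.029, -0.118], [0.0, -0.319, 0.948, 0.393], [0.0, 0.0, 0.0, 1.0]]
block_mid 0.82 3958 box [[525.0, -145.0], [531.0, -205.0], [653.0, -195.0], [648.0, -134.0]] c [ 589. -170.] sz [123.  60.] ang 5.0
[([0.584, -0.1641, 0.0311], 0.59)]
t 4.35 pos [ 0.559  -0.1111  0.2442] tooly 1.658 shift [-0.24 -0.6   1.44] twist -0.0 w 1.001 F [ 0.6 -0.2 -0.3]
[-0.327 -0.092  1.72   0.     1.511 -1.985]
```

View pics/w1.png

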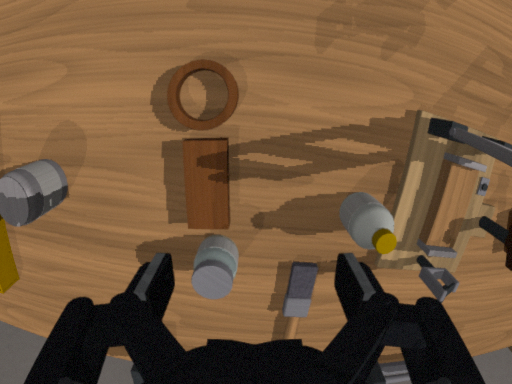

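The wrist view shows the block at (207,183), clear of the tape (203,95) and the jar (215,265). Both cameras agree on its centre, (0.589,-0.170), and its yaw, 5°.

Request:
apply_moves(
  targets=[
    {"translation":[-0.12,-0.3,0.2],"twist":0,"hand":1},
    {"translation":[-0.13,-0.31,0.2],"twist":0,"hand":1},
    {"translation":[0,0,0.45],"twist":0,"hand":1},
    {"translation":[0,0,0.45],"twist":0,"hand":1},
    {"translation":[0,0,0.4],"twist":0,"hand":1},
    {"translation":[0,0,0.25],"twist":0,"hand":1},
    {"translation":[0,0,0.13],"twist":0,"hand":1},
    {"translation":[0,0,0],"twist":0,"hand":1},
  ],
)

```text
time: 5.15
tool_pos: [0.5879, -0.1692, 0.0336]
tool_rot: [-0.001, -0.044, 0.999, 0.001]
contact_force: [-0.2, -0.1, -0.2]
gripper_width: 1.002
grasp_force: 0.0
```

Request:
apply_moves(
  targets=[
    {"translation":[0,0,0],"twist":0,"hand":0},
    {"translation":[0,0,0],"twist":0,"hand":0},
    {"translation":[0,0,0],"twist":0,"hand":0},
    {"translation":[0,0,0],"twist":0,"hand":0},
    {"translation":[0,0,0],"twist":0,"hand":0},
    {"translation":[0,0,0],"twist":0,"hand":0},
  ],
)

```text
time: 5.75
tool_pos: [0.5887, -0.1695, 0.035]
tool_rot: [0.0, -0.044, 0.999, -0.0]
contact_force: [-1.6, -1.3, -0.2]
gripper_width: -0.0
grasp_force: 0.0
```

Run:
```python
from h import *
im=grab_frame('wrist');cv2.imwrite('pics/w2.png',im[:,:,::-1])
rect('wrist','block_mid',.028)
s=state();print(s['gripper_width'],s['grasp_force'],s['contact_force'],s['tool_pos'])
grab_frame('top');rect('top','block_mid',.028)
```

```text
block_mid 0.66 11949 box [[523.0, -148.0], [528.0, -204.0], [625.0, -195.0], [620.0, -139.0]] c [ 574. -172.] sz [98. 56.] ang 5.1
-0.0017687913067984569 0.0 [ 0.74536345 -0.50721343  0.47057237] [ 0.58855989 -0.16947474  0.03482983]
block_mid 0.66 141 box [[523.0, -199.0], [552.0, -209.0], [572.0, -156.0], [542.0, -145.0]] c [ 547. -177.] sz [57. 31.] ang 70.2
```

View pics/w2.png

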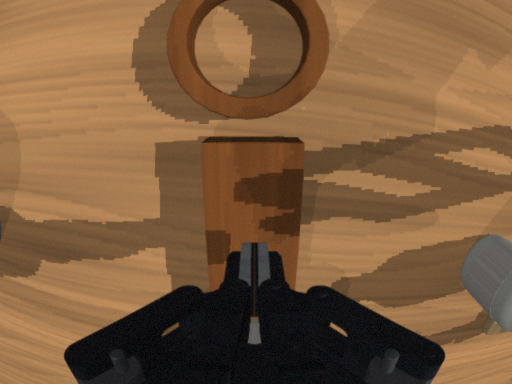

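Run:
```python
from h import *
s=state();M=rot();p=s['tool_pos']
for a in [-.03,-.01,0,.01,.022]: print(a,proj('wrist',p+M[:,2]*a).round(), (p+M[:,2]*a)[2].round(3))
for x in [-.06,.06]:
  for y in [-.028,.028]: print(x,y,proj('wrist',[.589+x*.996-y*.087,-.170+x*.087+y*.996,.028]).round())
```

```text
-0.03 [[253. 279.]] 0.065
-0.01 [[253. 258.]] 0.045
0 [[253. 250.]] 0.035
0.01 [[253. 242.]] 0.025
0.022 [[253. 233.]] 0.013
-0.06 -0.028 [[201. 145.]]
-0.06 0.028 [[304. 145.]]
0.06 -0.028 [[213. 319.]]
0.06 0.028 [[292. 319.]]
```

The fingers closed above the block, which hasn't moved. So the open tips don't reach as far down as I assumed. I'll reopen, go 15 mm lower and grip again.

Request:
apply_moves(
  targets=[
    {"translation":[0,0,-0.2],"twist":0,"hand":1},
    {"translation":[0,0,0],"twist":0,"hand":1},
    {"translation":[0,0,0],"twist":0,"hand":1},
    {"translation":[0,0,0],"twist":0,"hand":1},
    {"translation":[0,0,0],"twist":0,"hand":1},
    {"translation":[0,0,0.2],"twist":0,"hand":1},
    {"translation":[0,0,0.15],"twist":0,"hand":1},
    {"translation":[0,0,0],"twist":0,"hand":1},
  ],
)

```text
time: 6.75
tool_pos: [0.5859, -0.1684, 0.0161]
tool_rot: [-0.003, -0.044, 0.999, 0.001]
contact_force: [-0.3, 0.3, -0.8]
gripper_width: 1.0
grasp_force: 0.0
```

Request:
apply_moves(
  targets=[
    {"translation":[0,0,0],"twist":0,"hand":0},
    {"translation":[0,0,0],"twist":0,"hand":0},
    {"translation":[0,0,0],"twist":0,"hand":0},
    {"translation":[0,0,0],"twist":0,"hand":0},
    {"translation":[0,0,0],"twist":0,"hand":0},
    {"translation":[0,0,0],"twist":0,"hand":0},
  ],
)

```text
time: 7.35
tool_pos: [0.5888, -0.1696, 0.0201]
tool_rot: [0.0, -0.044, 0.999, -0.0]
contact_force: [-0.7, 0.8, 0.3]
gripper_width: 0.001
grasp_force: 0.0
```

Run:
```python
from h import *
im=grab_frame('wrist');a=im
b=grab_frame('side');cv2.imwrite('pics/s3.png',np.hstack([cv2.resize(a,(400,300)),cv2.resize(b[170:290,220:380],(400,300),interpolation=cv2.INTER_CUBIC)])[:,:,::-1])
for q in ['block_mid']: rect('wrist',q,.028)
print(np.round(state()['joint_pos'],3),state()['gripper_width'])
```

```text
block_mid 0.86 13324 box [[522.0, -148.0], [527.0, -204.0], [615.0, -196.0], [611.0, -140.0]] c [ 569. -172.] sz [89. 56.] ang 4.9
[-0.402  0.228  1.781 -0.     1.132 -2.061] -0.002293202118562078
```

View pics/s3.png

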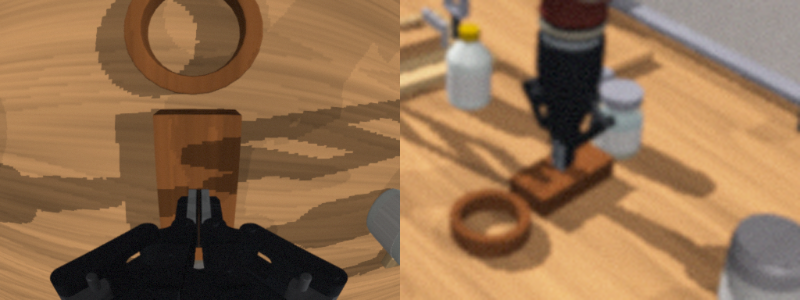

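Request:
apply_moves(
  targets=[
    {"translation":[0,0,0.02],"twist":0,"hand":0},
    {"translation":[0,0,0.02],"twist":0,"hand":0},
    {"translation":[0,0,0],"twist":0,"hand":0},
  ],
)

```text
time: 7.8
tool_pos: [0.5888, -0.1696, 0.0195]
tool_rot: [-0.001, -0.044, 0.999, 0.0]
contact_force: [-10.7, 4.1, 20.2]
gripper_width: -0.003
grasp_force: 10.0
```

Contact comes at a TCP reading of 0.0195 on the 28 mm block, so the shut fingertips really sit about 8.5 mm above the TCP reading, not 22 mm below it. I'll use that measured offset from here on.

Request:
apply_moves(
  targets=[
    {"translation":[0,0,-0.2],"twist":0,"hand":1},
    {"translation":[0,0,0],"twist":0,"hand":1},
    {"translation":[0,0,0],"twist":0,"hand":1},
    {"translation":[0,0,0],"twist":0,"hand":1},
    {"translation":[0,0,0.1],"twist":0,"hand":1},
    {"translation":[0,0,0.15],"twist":0,"hand":1},
    {"translation":[0,0,0.15],"twist":0,"hand":1},
    {"translation":[0,0,0],"twist":0,"hand":1},
  ],
)

```text
time: 8.6
tool_pos: [0.5855, -0.1682, -0.0087]
tool_rot: [-0.003, -0.044, 0.999, 0.002]
contact_force: [0.1, 1.0, -0.7]
gripper_width: 1.001
grasp_force: 0.0
```

Request:
apply_moves(
  targets=[
    {"translation":[0,0,0],"twist":0,"hand":0},
    {"translation":[0,0,0],"twist":0,"hand":0},
    {"translation":[0,0,0],"twist":0,"hand":0},
    {"translation":[0,0,0],"twist":0,"hand":0},
    {"translation":[0,0,0],"twist":0,"hand":0},
  ],
)

```text
time: 9.1
tool_pos: [0.5893, -0.1698, -0.0033]
tool_rot: [0.001, -0.044, 0.999, -0.0]
contact_force: [0.3, -0.5, 1.8]
gripper_width: 0.636
grasp_force: 66.9
```

Request:
apply_moves(
  targets=[
    {"translation":[0,0,-0.3],"twist":0,"hand":0},
    {"translation":[0,0,-0.45],"twist":0,"hand":0},
    {"translation":[0,0,-0.45],"twist":0,"hand":0},
    {"translation":[0,0,-0.4],"twist":0,"hand":0},
    {"translation":[0,0,-0.2],"twist":1,"hand":0},
    {"translation":[0,0,0],"twist":1,"hand":0},
    {"translation":[0,0,0],"twist":1,"hand":0},
    {"translation":[0,0,0],"twist":1,"hand":0},
  ],
)

```text
time: 9.9
tool_pos: [0.5883, -0.1694, 0.1758]
tool_rot: [-0.0, 0.157, 0.988, 0.0]
contact_force: [-0.0, 0.5, -0.7]
gripper_width: 0.642
grasp_force: 66.7
```

Request:
apply_moves(
  targets=[
    {"translation":[0,0,0],"twist":1,"hand":0},
    {"translation":[0,0,0],"twist":1,"hand":0},
    {"translation":[0,0,0],"twist":1,"hand":0},
    {"translation":[0,0,0],"twist":1,"hand":0},
    {"translation":[0,0,0],"twist":1,"hand":0},
    {"translation":[0,0,0],"twist":1,"hand":0},
    {"translation":[0,0,0],"twist":1,"hand":0},
    {"translation":[0,0,0],"twist":1,"hand":0},
  ],
)

```text
time: 10.7
tool_pos: [0.5882, -0.1693, 0.1753]
tool_rot: [-0.0, 0.529, 0.848, -0.0]
contact_force: [-0.3, -0.4, -1.2]
gripper_width: 0.638
grasp_force: 66.7
```

Request:
apply_moves(
  targets=[
    {"translation":[0,0,0],"twist":1,"hand":0},
    {"translation":[0,0,0],"twist":1,"hand":0},
    {"translation":[0,0,0],"twist":1,"hand":0},
    {"translation":[0,0,0],"twist":1,"hand":0},
    {"translation":[0,0,0],"twist":1,"hand":0},
    {"translation":[0,0,0],"twist":1,"hand":0},
    {"translation":[0,0,0],"twist":1,"hand":0},
    {"translation":[0,0,0],"twist":1,"hand":0},
  ],
)

```text
time: 11.5
tool_pos: [0.5882, -0.1693, 0.1753]
tool_rot: [-0.0, 0.818, 0.575, -0.0]
contact_force: [0.1, 0.2, -1.5]
gripper_width: 0.637
grasp_force: 66.7
```

Request:
apply_moves(
  targets=[
    {"translation":[0,0,0],"twist":1,"hand":0},
    {"translation":[0,0,0],"twist":1,"hand":0},
    {"translation":[0,0,0],"twist":1,"hand":0},
    {"translation":[0,0,0],"twist":1,"hand":0},
    {"translation":[0,0,0],"twist":1,"hand":0},
    {"translation":[0,0,0],"twist":1,"hand":0},
    {"translation":[0,0,0],"twist":1,"hand":0},
    {"translation":[0,0,0],"twist":1,"hand":0},
  ],
)

```text
time: 12.3
tool_pos: [0.5882, -0.1693, 0.1753]
tool_rot: [-0.0, 0.977, 0.211, -0.0]
contact_force: [0.4, -1.6, -1.7]
gripper_width: 0.64
grasp_force: 66.7
```

Request:
apply_moves(
  targets=[
    {"translation":[0,0,0],"twist":1,"hand":0},
    {"translation":[0,0,0],"twist":1,"hand":0},
    {"translation":[0,0,0],"twist":1,"hand":0},
    {"translation":[0,0,0],"twist":1,"hand":0},
    {"translation":[0,0,0],"twist":0.8,"hand":0},
  ],
)

```text
time: 12.8
tool_pos: [0.5882, -0.1693, 0.1753]
tool_rot: [-0.0, 1.0, -0.027, -0.0]
contact_force: [-0.2, 0.9, -0.3]
gripper_width: 0.639
grasp_force: 66.7
```

Run:
```python
from h import *
k=get_calibration('wrist');im=grab_frame('wrist');cv2.imwrite('pics/w4.png',im[:,:,::-1])
rect('wrist','jig',.015)
for q in ['bed_mid','turnbutton','hook','frame_front']:
    r=recognise('wrist',q);print(q,[(np.round(a['point'],3).tolist(),round(a['score'],2)) for a in r[:2]])
go([.584,.1915,.2],-1.614);print(np.round(state()['joint_pos'],3))
```

```text
jig 0.66 9219 box [[240.0, 217.0], [655.0, 4.0], [733.0, 157.0], [319.0, 369.0]] c [487. 187.] sz [172. 466.] ang 62.9
bed_mid [([0.542, 0.145, 0.012], 0.79)]
turnbutton []
hook [([0.546, 0.14, 0.015], 0.91), ([0.621, 0.029, 0.072], 0.17)]
frame_front [([0.481, 0.128, 0.11], 0.64)]
t 13.1 pos [ 0.5884 -0.1694  0.1756] tooly -1.62 shift [-0.22 -3.6  -0.24] twist -0.06 w 0.641 F [-0.6 -0.2 -2. ]
[-0.402  0.056  1.689 -0.     1.397  1.218]
```

View pics/w4.png

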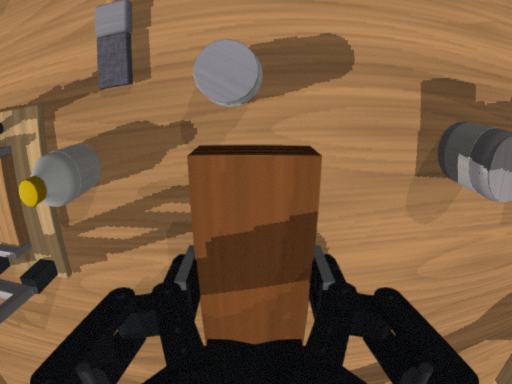

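The block is held square. I'll move part-way towards the jig and measure it from closer.

Request:
apply_moves(
  targets=[
    {"translation":[0,-0.4,-0.1],"twist":0,"hand":0},
    {"translation":[0,-0.45,-0.1],"twist":0,"hand":0},
    {"translation":[0,-0.45,-0.1],"twist":0,"hand":0},
    {"translation":[0,-0.45,-0.1],"twist":0,"hand":0},
    {"translation":[0,-0.45,-0.1],"twist":0,"hand":0},
    {"translation":[0,-0.1,0],"twist":0,"hand":0},
    {"translation":[0,0,0],"twist":0,"hand":0},
  ],
)

```text
time: 13.8
tool_pos: [0.6002, 0.0617, 0.2261]
tool_rot: [0.0, 1.0, -0.023, 0.0]
contact_force: [-0.0, 0.2, -0.6]
gripper_width: 0.642
grasp_force: 66.7
```

Run:
```python
from h import *
k=get_calibration('wrist');im=grab_frame('wrist');cv2.imwrite('pics/w5.png',im[:,:,::-1])
np.save('pics/w5k.npy',np.array([k['pose']]))
# overlay model
def pts(o,yaw,P):
    c,s=np.cos(yaw),np.sin(yaw);P=np.array(P,float);return np.c_[o[0]+c*P[:,0]-s*P[:,1],o[1]+s*P[:,0]+c*P[:,1],P[:,2]]
yaw=-.044;o=np.array([.584,.1915])-.010*np.array([np.cos(yaw),np.sin(yaw)])
v=cv2.resize(im,(800,600),interpolation=cv2.INTER_CUBIC)[:,:,::-1].copy()
B=[(-.115,-.087,.015),(.135,-.087,.015),(.135,.087,.015),(-.115,.087,.015)]
D=[(-.056,-.03,.04),(.076,-.03,.04),(.076,.03,.04),(-.056,.03,.04)]
for Q,col in((B,(0,0,255)),(D,(255,0,0))):
    uv=proj('wrist',pts(o,yaw,Q),k)*800/512;print(uv.round().tolist());cv2.polylines(v,[uv.astype(int)],True,col,1)
cv2.imwrite('pics/w5b.png',v);go([.584,.1915,.2],-1.614)
```

```text
[[351.0, 418.0], [342.0, 130.0], [141.0, 148.0], [178.0, 411.0]]
[[278.0, 372.0], [264.0, 211.0], [192.0, 215.0], [211.0, 370.0]]
t 13.85 pos [0.5999 0.0603 0.2255] tooly -1.619 shift [-0.22 -1.3   0.25] twist -0.05 w 0.641 F [-0.6 -0.5 -0.5]
```

View pics/w5b.png

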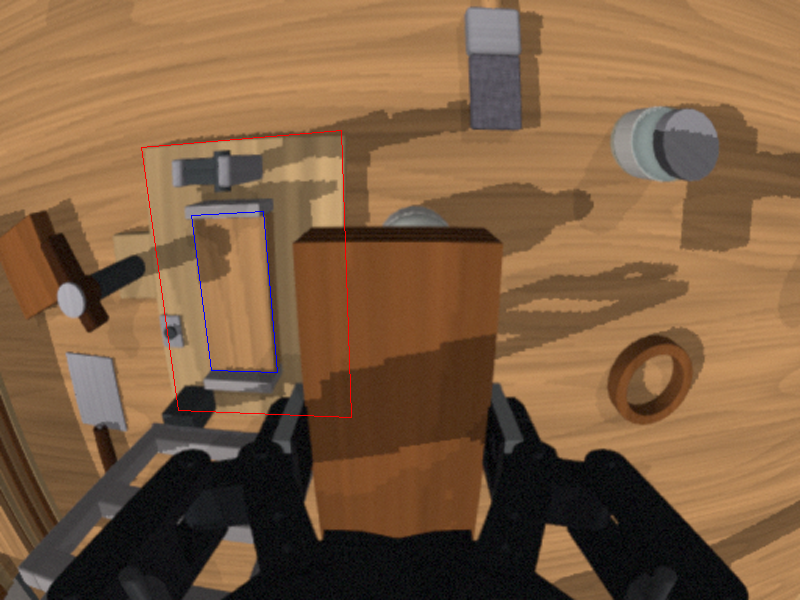

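The jig model overlay fits the picture: base edge (142,148)–(342,130), bed corners (192,213)–(278,372). The turnbutton head is at (72,300), with its arm clear of the frame, and the block is held level at (400,380).

Run:
```python
from h import *
s=state();z=s['tool_pos'][2]
w=unproj('wrist',np.array([[305,242],[500,242]])/1.5625,z+.0315);M=rot()
print('block end in tool xy',((np.c_[w,[z,z]]-s['tool_pos'])@M*1000).round(1))
yaw=-.044;c,sn=np.cos(yaw),np.sin(yaw)
o=np.array([.584,.1915])-.010*np.array([c,sn])
for a in np.arange(1.2,2.4,.2):
    q=np.array([.03+.05*np.sin(a),.105-.05*np.cos(a)]);print(a.round(1),(proj('wrist',[o[0]+c*q[0]-sn*q[1],o[1]+sn*q[0]+c*q[1],.11])*1.5625).round())
q=[.03,.105];print('piv',(proj('wrist',[o[0]+c*q[0]-sn*q[1],o[1]+sn*q[0]+c*q[1],.11])*1.5625).round(),o)
```

```text
block end in tool xy [[ 60.  -24.6  -0. ]
 [ 60.1  27.1  -0. ]]
1.2 [[ 80. 236.]]
1.4 [[ 69. 233.]]
1.6 [[ 59. 233.]]
1.8 [[ 50. 236.]]
2.0 [[ 42. 241.]]
2.2 [[ 35. 249.]]
piv [[ 72. 301.]] [0.57400968 0.19193986]
```

Request:
apply_moves(
  targets=[
    {"translation":[-0.05,-0.32,0],"twist":-0.05,"hand":0},
    {"translation":[-0.05,-0.32,0],"twist":0,"hand":0},
    {"translation":[-0.05,-0.32,0],"twist":0,"hand":0},
    {"translation":[-0.05,-0.32,0],"twist":0,"hand":0},
    {"translation":[0,0,0.4],"twist":0,"hand":0},
    {"translation":[0,0,0.4],"twist":0,"hand":0},
    {"translation":[0,0,0.3],"twist":0,"hand":0},
    {"translation":[0,0,0],"twist":0,"hand":0},
  ],
)

```text
time: 14.65
tool_pos: [0.582, 0.1863, 0.1088]
tool_rot: [0.002, 1.0, -0.024, -0.006]
contact_force: [-0.4, 0.2, -1.6]
gripper_width: 0.641
grasp_force: 66.6
```

Run:
```python
from h import *
go([.584,.1905,.039],-1.614)
```

```text
t 14.65 pos [0.582  0.1863 0.1088] tooly -1.618 shift [ 0.03 -0.05  0.7 ] twist -0.04 w 0.641 F [-0.4  0.2 -1.6]
```

Request:
apply_moves(
  targets=[
    {"translation":[0,-0.02,0.3],"twist":0,"hand":0},
    {"translation":[0,0,0.25],"twist":0,"hand":0},
    {"translation":[0,0,0.12],"twist":0,"hand":0},
    {"translation":[0,0,0.06],"twist":0,"hand":0},
    {"translation":[0,0,0],"twist":0,"hand":0},
    {"translation":[0,0,0],"twist":0,"hand":0},
  ],
)

```text
time: 15.25
tool_pos: [0.5874, 0.191, 0.0445]
tool_rot: [-0.0, 1.0, -0.023, 0.001]
contact_force: [-0.3, 0.3, -0.7]
gripper_width: 0.641
grasp_force: 66.7
```

Run:
```python
from h import *
go([.584,.1905,.037],-1.614)
```

```text
t 15.25 pos [0.5874 0.191  0.0445] tooly -1.616 shift [-0.03  0.01  0.08] twist -0.02 w 0.641 F [-0.3  0.3 -0.7]
```

Request:
apply_moves(
  targets=[
    {"translation":[-0.03,0,0.03],"twist":0,"hand":0},
    {"translation":[0,0,0.03],"twist":0,"hand":0},
    {"translation":[0,0,0.01],"twist":0,"hand":0},
    {"translation":[0,0,0],"twist":0,"hand":0},
  ],
)

```text
time: 15.65
tool_pos: [0.5844, 0.1915, 0.0372]
tool_rot: [-0.0, 1.0, -0.023, 0.001]
contact_force: [-0.6, -0.1, -0.8]
gripper_width: 0.641
grasp_force: 66.7
```

Request:
apply_moves(
  targets=[
    {"translation":[0,0,0.015],"twist":0,"hand":0},
    {"translation":[0,0,0],"twist":0,"hand":0},
  ],
)

```text
time: 15.85
tool_pos: [0.5852, 0.1918, 0.0367]
tool_rot: [-0.001, 1.0, -0.023, 0.002]
contact_force: [0.1, -0.1, 1.9]
gripper_width: 0.639
grasp_force: 67.0
```

Request:
apply_moves(
  targets=[
    {"translation":[0,0,0],"twist":0,"hand":1},
    {"translation":[0,0,0],"twist":0,"hand":1},
    {"translation":[0,0,0],"twist":0,"hand":1},
    {"translation":[0,0,-0.1],"twist":0,"hand":1},
    {"translation":[0,0,-0.4],"twist":0,"hand":1},
    {"translation":[0,0,-0.45],"twist":0,"hand":1},
    {"translation":[0,0,-0.45],"twist":0,"hand":1},
    {"translation":[0,0,-0.4],"twist":0,"hand":0},
  ],
)

```text
time: 16.65
tool_pos: [0.5805, 0.1902, 0.212]
tool_rot: [0.002, 1.0, -0.022, -0.003]
contact_force: [0.2, -0.1, 0.0]
gripper_width: 0.858
grasp_force: 0.0
```

Run:
```python
from h import *
k=get_calibration('wrist');im=grab_frame('wrist')
yaw=-.044;c,s=np.cos(yaw),np.sin(yaw);o=np.array([.574,.192])
W=lambda P:np.array([[o[0]+c*p[0]-s*p[1],o[1]+s*p[0]+c*p[1],p[2]] for p in P])
v=cv2.resize(im,(800,600),interpolation=cv2.INTER_CUBIC)[:,:,::-1].copy()
for Q,col in(([(-.056,-.03,.04),(.076,-.03,.04),(.076,.03,.04),(-.056,.03,.04)],(255,0,0)),([(-.05,-.028,.068),(.07,-.028,.068),(.07,.028,.068),(-.05,.028,.068)],(0,255,0))):
    cv2.polylines(v,[(proj('wrist',W(Q),k)*1.5625).astype(int)],True,col,1)
cv2.imwrite('pics/w6.png',v);rect('wrist','block_mid',.068);print(W([[.01,0,0]]))
r=recognise('wrist','frame_front');print([(np.round(a['point'],3),round(a['score'],2)) for a in r[:2]])
r=recognise('wrist','turnbutton');print([(np.round(a['point'],3),round(a['score'],2)) for a in r[:2]])
go([.584,.1905,.3],-1.614)
```

```text
block_mid 0.72 6055 box [[527.0, 167.0], [650.0, 162.0], [653.0, 219.0], [529.0, 224.0]] c [590. 193.] sz [ 57. 124.] ang 87.7
[[0.58399032 0.19156014 0.        ]]
[(array([0.489, 0.193, 0.178]), 0.6)]
[(array([0.631, 0.297, 0.11 ]), 0.56)]
t 16.85 pos [0.5816 0.1905 0.212 ] tooly -1.616 shift [ 0.02  0.   -0.88] twist -0.02 w 0.514 F [ 0.  -0.7  0.1]
```

View pics/w6.png

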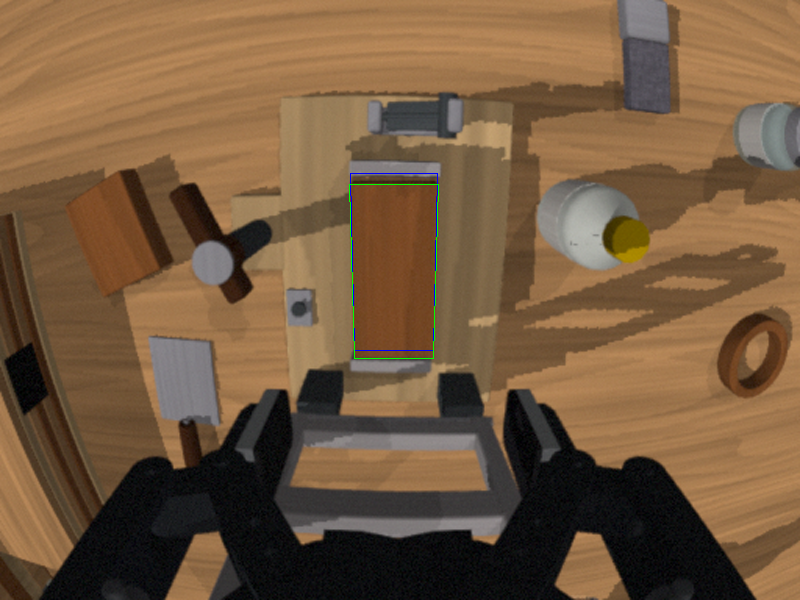

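The block is seated on the bed: its outline matches the green model (352,184)–(437,358), centred between the stops. Now I'll rise and go over behind the upright frame with the fingers shut.

Request:
apply_moves(
  targets=[
    {"translation":[0,0,-0.45],"twist":0,"hand":0},
    {"translation":[0,0,-0.45],"twist":0,"hand":0},
    {"translation":[0,0,-0.35],"twist":0,"hand":0},
    {"translation":[-0.4,0,0],"twist":0,"hand":0},
    {"translation":[-0.4,0,0],"twist":0,"hand":0},
    {"translation":[-0.4,0,0],"twist":0,"hand":0},
    {"translation":[-0.4,0,0],"twist":0,"hand":0},
    {"translation":[0,0,0],"twist":0,"hand":0},
  ],
)

```text
time: 17.65
tool_pos: [0.4189, 0.1981, 0.3347]
tool_rot: [0.001, 1.0, -0.022, -0.004]
contact_force: [0.0, -0.4, -0.6]
gripper_width: 0.001
grasp_force: 0.0
```

```bash
cat >> h.py <<'E'
yaw=-.044;cj,sj=np.cos(yaw),np.sin(yaw);oj=np.array([.574,.192])
def W(x,y,z): x,y=x/1e3,y/1e3;return np.array([oj[0]+cj*x-sj*y,oj[1]+sj*x+cj*y,z/1e3])
def J():
    p=state()['tool_pos'];d=p[:2]-oj;return np.round([1e3*(cj*d[0]+sj*d[1]),1e3*(-sj*d[0]+cj*d[1]),1e3*p[2]],1)
E
python3 - <<'E'
from h import *
im=grab_frame('side');r=recognise('side','frame_front');print([(np.round(a['point'],3),round(a['score'],2)) for a in r[:2]])
v=im[80:230,140:340]
cv2.imwrite('pics/s7.png',cv2.resize(v,(800,600),interpolation=cv2.INTER_CUBIC)[:,:,::-1])
for t in [1.3,1.5,1.7]:
  P=[W(-95+192*np.cos(t),y,79+192*np.sin(t)) for y in(-72,72)];print(t,((proj('side',P)-[140,80])*4).round().tolist())
print(J());go(W(-113,0,255.5),-1.614)
E
```

```text
[(array([0.487, 0.191, 0.194]), 0.56), (array([0.597, 0.403, 0.026]), 0.3)]
1.3 [[278.0, 216.0], [194.0, 163.0]]
1.5 [[233.0, 218.0], [151.0, 164.0]]
1.7 [[186.0, 230.0], [107.0, 174.0]]
[-152.2   -0.7  335.6]
t 17.75 pos [0.4219 0.198  0.3356] tooly -1.615 shift [ 0.4  -0.01  0.8 ] twist -0.01 w 0.002 F [ 1.  -0.1 -1.1]
```

View pics/s7.png

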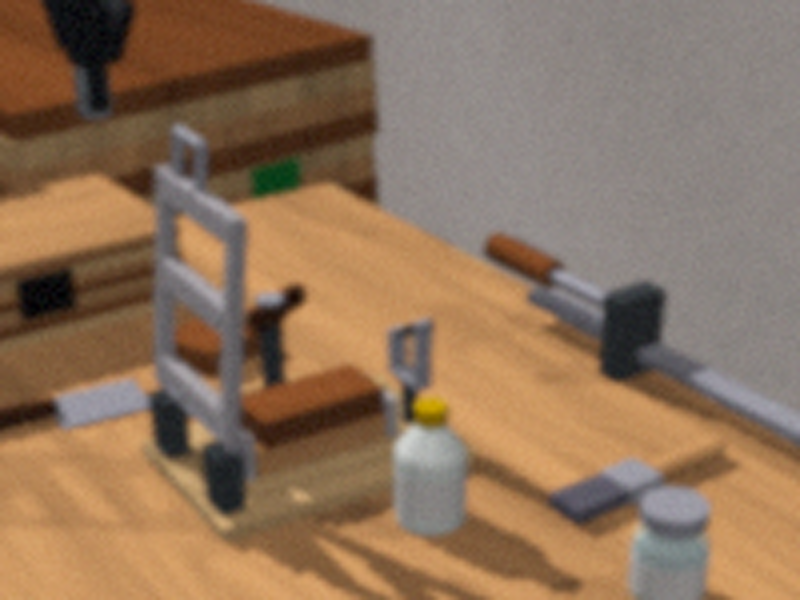

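The frame stands at about 1.47 rad, with its top corners at (157,166) and (243,218). The fingertips at (95,112) are behind and above it. Next I descend and push along the arc.

Request:
apply_moves(
  targets=[
    {"translation":[0,0,0.4],"twist":0,"hand":0},
    {"translation":[0,0,0.4],"twist":0,"hand":0},
    {"translation":[0.3,0,0],"twist":0,"hand":0},
    {"translation":[0.2,0,0],"twist":0,"hand":0},
    {"translation":[0.2,0,0],"twist":0,"hand":0},
    {"translation":[0.2,0,0.04],"twist":0,"hand":0},
    {"translation":[0.2,0,0.07],"twist":0,"hand":0},
  ],
)

```text
time: 18.45
tool_pos: [0.5335, 0.1922, 0.245]
tool_rot: [0.002, 1.0, -0.023, -0.003]
contact_force: [-2.6, -2.2, 1.3]
gripper_width: 0.006
grasp_force: 1.4
```

Run:
```python
from h import *
print(J(),state()['contact_force'],state()['time'])
```

```text
[-40.5  -1.6 245. ] [-2.62310492 -2.24818596  1.27054836] 18.45
```

Request:
apply_moves(
  targets=[
    {"translation":[0.15,-0.01,0.07],"twist":0,"hand":0},
    {"translation":[0.15,0,0.075],"twist":0,"hand":0},
    {"translation":[0.15,0,0.1],"twist":0,"hand":0},
    {"translation":[0.15,0,0.12],"twist":0,"hand":0},
    {"translation":[0.13,0,0.13],"twist":0,"hand":0},
    {"translation":[0.12,0,0.14],"twist":0,"hand":0},
    {"translation":[0.1,0,0.16],"twist":0,"hand":0},
    {"translation":[0.09,0,0.16],"twist":0,"hand":0},
  ],
)

```text
time: 19.25
tool_pos: [0.6375, 0.1884, 0.1491]
tool_rot: [0.001, 1.0, -0.023, -0.002]
contact_force: [-2.1, -0.8, 1.9]
gripper_width: 0.001
grasp_force: 0.8
```

Run:
```python
from h import *
print(J(),state()['contact_force'],state()['time'])
im=grab_frame('wrist');cv2.imwrite('pics/w8.png',im[:,:,::-1])
```

```text
[ 63.6  -0.8 149.1] [-2.10612272 -0.77460579  1.92886948] 19.25
```

View pics/w8.png

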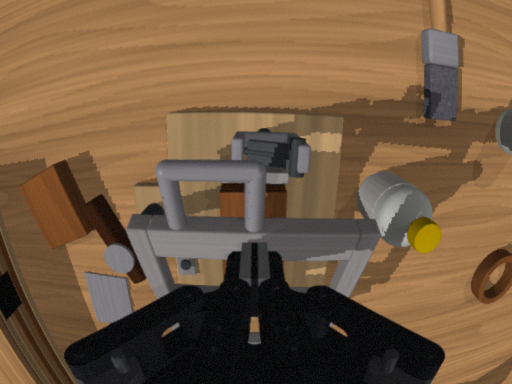

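The tip sits on the front rail at (255,245), the frame is at about 0.4 rad, and the eye is heading into the hook (270,155). I'll press on down.

Request:
apply_moves(
  targets=[
    {"translation":[0.05,0,0.13],"twist":0,"hand":0},
    {"translation":[0.05,0,0.13],"twist":0,"hand":0},
    {"translation":[0.04,0,0.14],"twist":0,"hand":0},
    {"translation":[0.01,0,0.08],"twist":0,"hand":0},
    {"translation":[0.01,0,0.06],"twist":0,"hand":0},
    {"translation":[0,0,0.05],"twist":0,"hand":0},
  ],
)

```text
time: 19.9
tool_pos: [0.6536, 0.1888, 0.0964]
tool_rot: [0.0, 1.0, -0.022, 0.0]
contact_force: [-7.0, -2.9, 15.2]
gripper_width: 0.001
grasp_force: 7.9
```

Run:
```python
from h import *
print(J(),state()['contact_force'],state()['time'])
```

```text
[79.7  0.3 96.4] [-6.99794036 -2.89496024 15.23560797] 19.9
```

Request:
apply_moves(
  targets=[
    {"translation":[0,0,0.05],"twist":0,"hand":0},
    {"translation":[0,0,0.05],"twist":0,"hand":0},
    {"translation":[0,0,0.04],"twist":0,"hand":0},
    {"translation":[0,0,0],"twist":0,"hand":0},
  ],
)

```text
time: 20.3
tool_pos: [0.6549, 0.1888, 0.0817]
tool_rot: [0.0, 1.0, -0.023, 0.002]
contact_force: [0.7, -0.5, 1.4]
gripper_width: -0.0
grasp_force: 0.0
```

Run:
```python
from h import *
print(J(),state()['contact_force'],state()['time'])
```

```text
[81.   0.4 81.7] [ 0.67522128 -0.54138971  1.36567524] 20.3
```

Request:
apply_moves(
  targets=[
    {"translation":[0,0,0.03],"twist":0,"hand":0},
    {"translation":[0,0,0.03],"twist":0,"hand":0},
    {"translation":[0,0,0],"twist":0,"hand":0},
    {"translation":[0,0,0],"twist":0,"hand":0},
  ],
)

```text
time: 20.7
tool_pos: [0.6542, 0.1892, 0.0773]
tool_rot: [-0.0, 1.0, -0.022, 0.001]
contact_force: [-5.0, -2.0, 15.6]
gripper_width: -0.005
grasp_force: 7.7
```

Request:
apply_moves(
  targets=[
    {"translation":[0,0,0.04],"twist":0,"hand":0},
    {"translation":[0,0,0],"twist":0,"hand":0},
    {"translation":[0,0,0],"twist":0,"hand":0},
  ],
)

```text
time: 21.0
tool_pos: [0.6543, 0.1893, 0.0771]
tool_rot: [0.0, 1.0, -0.022, 0.001]
contact_force: [-13.8, -4.7, 31.0]
gripper_width: 0.001
grasp_force: 15.2
```

Run:
```python
from h import *
print(J(),state()['contact_force'],state()['time'])
```

```text
[80.4  0.8 77.1] [-13.84365849  -4.66192702  31.0479676 ] 21.0
```

The frame is hard against its stop. The force peaked near 15 N and dropped once the bar passed the gate, at a height that corresponds to about 0.024 rad. Now I'll go to the outer side of the turnbutton.

Request:
apply_moves(
  targets=[
    {"translation":[0,0,-0.2],"twist":0,"hand":0},
    {"translation":[0,0,-0.45],"twist":0,"hand":0},
    {"translation":[0,-0.37,-0.05],"twist":0,"hand":0},
    {"translation":[-0.05,-0.38,0],"twist":0,"hand":0},
    {"translation":[-0.05,-0.38,0],"twist":0,"hand":0},
    {"translation":[0,-0.37,0],"twist":0,"hand":0},
    {"translation":[0,0,0],"twist":0,"hand":0},
  ],
)

```text
time: 21.7
tool_pos: [0.6484, 0.3436, 0.1383]
tool_rot: [-0.001, 1.0, -0.02, -0.001]
contact_force: [0.5, -0.7, -0.4]
gripper_width: 0.001
grasp_force: 0.0
```

Run:
```python
from h import *
print(J(),state()['contact_force'],state()['time'])
for c in ['wrist','side','top']:
    grab_frame(c)
    for q in ['turnbutton','gate','frame_front']:
        r=recognise(c,q)
        for a in r[:1]:
            d=np.array(a['point'][:2])-oj;print(c,q,np.round([1e3*(cj*d[0]+sj*d[1]),1e3*(-sj*d[0]+cj*d[1]),1e3*a['point'][2]]),round(a['score'],2))
r=regions_of('wrist','turnbutton')
if r:
    v,u=np.nonzero(r[0]['pixels']);w=unproj('wrist',np.c_[u,v],.11)-oj;x=1e3*(w@[cj,sj]);y=1e3*(w@[-sj,cj]);print('mask',r[0]['score'],x.min(),x.max(),y.min(),y.max());i=x.argmax();print(x[i],y[i])
    g=x>50;print('arm pts',np.polyfit(x[g],y[g],1) if g.sum()>20 else 0)
```

```text
[ 67.7 154.8 138.3] [ 0.53023655 -0.65940163 -0.43866434] 21.7
wrist turnbutton [ 57. 121. 111.] 0.92
wrist gate [109.  -7. 106.] 0.72
wrist frame_front [47. 11. 90.] 0.59
side frame_front [  3. -13.  84.] 0.66
top turnbutton [ 53. 109. 114.] 0.48
top gate [111.  -8. 108.] 0.39
top frame_front [ 7.  3. 87.] 0.77
mask 0.73 13.624461301549832 84.84327622254625 84.78659579650892 129.99522112218654
84.84327622254625 124.18821637281258
arm pts [ 0.51290687 82.69569898]
```

Wrist and top agree that the button arm is at about 1.9 rad, with its tip near jig (80,127). I'll descend behind it and sweep it round.

Request:
apply_moves(
  targets=[
    {"translation":[-0.13,0,0],"twist":0,"hand":0},
    {"translation":[0,0,0.25],"twist":0,"hand":0},
    {"translation":[0,0,0.26],"twist":0,"hand":0},
    {"translation":[0,0,0],"twist":0,"hand":0},
    {"translation":[0,0,0],"twist":0,"hand":0},
  ],
)

```text
time: 22.85
tool_pos: [0.6366, 0.3397, 0.0884]
tool_rot: [0.0, 1.0, -0.023, -0.001]
contact_force: [0.2, 0.5, 0.7]
gripper_width: -0.001
grasp_force: 0.0
```

Request:
apply_moves(
  targets=[
    {"translation":[0.05,0.18,0],"twist":0,"hand":0},
    {"translation":[0.05,0.07,0],"twist":0,"hand":0},
    {"translation":[0.05,0.07,0],"twist":0,"hand":0},
    {"translation":[0.02,0.08,0],"twist":0,"hand":0},
    {"translation":[0.02,0.08,0],"twist":0,"hand":0},
    {"translation":[0,0,0],"twist":0,"hand":0},
  ],
)

```text
time: 23.45
tool_pos: [0.6544, 0.2895, 0.089]
tool_rot: [0.0, 1.0, -0.023, 0.0]
contact_force: [-0.4, 0.0, -0.1]
gripper_width: -0.001
grasp_force: 0.2
```

Run:
```python
from h import *
print(J(),state()['contact_force'],state()['time'])
```

```text
[ 76.1 100.9  89. ] [-0.38362852  0.01345774 -0.14320462] 23.45
```

Request:
apply_moves(
  targets=[
    {"translation":[-0.04,0.07,0],"twist":0,"hand":0},
    {"translation":[-0.04,0.06,0],"twist":0,"hand":0},
    {"translation":[-0.05,0.07,0],"twist":0,"hand":0},
    {"translation":[-0.06,0.06,0],"twist":0,"hand":0},
    {"translation":[-0.06,0.05,0],"twist":0,"hand":0},
    {"translation":[-0.05,0.04,0],"twist":0,"hand":0},
    {"translation":[0,0,0],"twist":0,"hand":0},
    {"translation":[0,0,0],"twist":0,"hand":0},
  ],
)

```text
time: 24.25
tool_pos: [0.6259, 0.258, 0.0902]
tool_rot: [-0.002, 1.0, -0.023, 0.006]
contact_force: [12.6, 4.2, -5.4]
gripper_width: -0.0
grasp_force: 6.4
```

```bash
cat > tb.py <<'E'
from h import *
print(J(),state()['contact_force'],state()['time'])
for c in ['wrist','top']:
    grab_frame(c)
    r=regions_of(c,'turnbutton')
    if r:
        v,u=np.nonzero(r[0]['pixels']);w=unproj(c,np.c_[u,v],.11)-oj;x=1e3*(w@[cj,sj]);y=1e3*(w@[-sj,cj])
        b=cv2.minAreaRect(np.c_[x,y].astype(np.float32));print(c,r[0]['score'],len(u),'x',x.min().round(),x.max().round(),'y',y.min().round(),y.max().round(),'rect',np.round(b[0]),np.round(b[1]),round(b[2],1))
E
python3 tb.py
```

```text
[49.  68.2 90.2] [12.63934391  4.21398007 -5.43652412] 24.25
wrist 0.9 1924 x 27.0 56.0 y 83.0 133.0 rect [ 42. 109.] [25. 52.] 10.1
```

Request:
apply_moves(
  targets=[
    {"translation":[0.2,0,0],"twist":0,"hand":0},
    {"translation":[0.2,0,0],"twist":0,"hand":0},
    {"translation":[0,0,-0.4],"twist":0,"hand":0},
    {"translation":[0,0,-0.45],"twist":0,"hand":0},
    {"translation":[-0.2,0.3,-0.3],"twist":0,"hand":0},
    {"translation":[-0.3,0.3,0],"twist":0,"hand":0},
    {"translation":[0,0.3,0],"twist":0,"hand":0},
    {"translation":[0,0,0],"twist":0,"hand":0},
  ],
)

```text
time: 25.25
tool_pos: [0.6066, 0.1649, 0.2038]
tool_rot: [0.001, 1.0, -0.024, -0.001]
contact_force: [-0.1, 0.4, -0.3]
gripper_width: -0.004
grasp_force: 0.0
```

```bash
python3 tb.py
python3 - <<'E'
from h import *
im=grab_frame('wrist')
def J2(p): d=np.array(p[:2])-oj;return np.round([1e3*(cj*d[0]+sj*d[1]),1e3*(-sj*d[0]+cj*d[1]),1e3*p[2]])
for q in ['gate','frame_front','block_mid','glue_bottle','turnbutton']:
    for a in recognise('wrist',q)[:1]: print(q,J2(a['point']),round(a['score'],2))
for a in regions_of('wrist','gate')[:1]:
    v,u=np.nonzero(a['pixels']);print('gate px',len(u),u.min(),u.max(),v.min(),v.max())
m=regions_of('wrist','frame_front')
if m:
    v,u=np.nonzero(m[0]['pixels']);w=unproj('wrist',np.c_[u,v],.086)-oj;x=1e3*(w@[cj,sj]);y=1e3*(w@[-sj,cj]);print('frame mask at z86',x.min(),x.max(),y.min(),y.max())
for a in [0,.1,.2]: print(a,proj('wrist',W(30+50*np.sin(a),105-50*np.cos(a),110)).round())
# thin bar-edge check: sample dark-brown pixels of the bar
E
```

```text
[ 33.8 -25.6 203.8] [-0.08444338  0.40119052 -0.28190498] 25.25
wrist 0.6 1101 x 25.0 50.0 y 53.0 135.0 rect [38. 94.] [81. 24.] 88.2
gate [111. -12. 108.] 0.87
frame_front [32.  3. 89.] 0.72
block_mid [34.  7. 70.] 0.96
glue_bottle [  55. -130.   76.] 0.79
turnbutton [ 36.  80. 111.] 0.71
gate px 611 222 255 99 118
frame mask at z86 -87.45632070047039 138.04380190250993 -72.31116778724572 74.44450615044973
0 [[168. 202.]]
0.1 [[168. 196.]]
0.2 [[166. 191.]]
```

```bash
python3 -c "
from plant import *
print(job_done())"
```

```text
the job is handed in; nothing more can be done
None
```

I've handed the job in at about 25 s: the block lies centred on the bed, the frame is pressed to its stop with the eye past the gate, and the turnbutton is square across the side rail. I judged the gate shut only from the push force (about 15 N, then a sharp drop), not from a picture.

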